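# Fit the second roller of a strap guide

### The arm

A 6-joint arm with a two-finger parallel gripper is mounted at the origin on a cart in front of the work surface, level with it; the furniture and walls round the work are solid. World frame = base frame: x ahead of the robot, y to its left, z up, the work surface at z = 0. Lengths are in m, angles in degrees, forces in N, time in s.
With the tool pointing down it reaches from about 0.325 to 0.775 m from the base axis. Payload 5.5 kg.
Tool frame: the origin (TCP) lies at the centre of the arm's flange, where the gripper is bolted on; the fingertips stand 182 mm ahead of it and the grasp point (between the pads) lies 163 mm ahead of it; z points along the fingers, y is the line along which they close (so a half turn about z gives the same grasp; the last joint's range is limited). The gripper opens to 88 mm and grips with 3 to 60 N. Pads are 20 mm wide; open, the fingers measure 115 mm over their backs; the gripper's body (75 mm by 178 mm) begins 61 mm behind the grasp point.
Start: joints at [72.84, 5.22, 70.514, -0, 104.267, -3.249], TCP at [0.144, 0.582, 0.405] pointing down, gripper open.
Joint ranges: [-164.24, 164.24], [-49.07, 125.15], [9.68, 141.18], [-86.29, 266.29], [3.28, 154.24], [-151.56, 151.56]. Speed limits (degrees/s): [147.25, 147.25, 172.46, 180, 180, 180].

### API

Orientations are given as [roll, pitch, yaw] about the fixed x, y, z axes, in that order (R = Rz(yaw) Ry(pitch) Rx(roll)).
In Python, from station import r gives the robot as it stands. The module is installed in compiled form; this text tells all that it offers. Calls block until the motion is done:
- r.reach(position, orientation): joint-space move of the TCP to a pose.
- r.servo_line(position, rotation=None, speed=0.15): straight line of the TCP; rotation=None keeps the orientation; speed is the mean speed in m/s.
- r.move_joints(angles): joint-space move.
- r.let_go() and r.grab(squeeze=None): open the fingers fully, or close them until they stop; squeeze is the grip in N (None keeps the last).
- r.wait(seconds).
- r.inverse_kinematics(position, orientation): joint angles nearest the present ones, or None.
- r.sense(): the state.
- r.snapshot(name): name is "side" or "top" or "wrist"; returns a dict with "frame" (400x640x3 uint8, red, green, blue), "fx", "fy", "cx", "cy" (pixels), "R" (3x3) and "t" (3): a world point X has camera coordinates R X + t. Camera axes: x right, y down, z forward; pixel columns grow to the right and rows downward; lengths in m; the calibration is good to about 2 mm. A picture is of the moment at which its call begins. There is no depth.
A pose or a line that the arm cannot do raises r.IKError and nothing moves.
- r.hand_in(): hands the job in; it is judged then, once.
The state is a dict: "clock": time; "joints": joint angles; "joint_vel": joint speeds; "joint_torque": joint torques, N m; "tcp_pos": TCP position; "orientation": TCP orientation; "contact_force": force on the tool from outside, world axes, zero at the start; "torque": the same for the moment, N m; "opening": finger opening in m; "gripper_force": force on a finger pad.
Only numpy, scipy, OpenCV 4.12 (cv2) and the standard library are available. Lean on these libraries where they do the work, as an engineer would, in place of code of your own. Each camera call takes 0.05 s, during which the arm holds its last target. There are 200 camera calls.

### The job

Finish the strap guide on the bench: onto its empty shaft put the brass spacer first, then the black roller, then the red cap that keeps them on, so that each sits fully down on what is below it, like the finished shaft beside it. Leave the other things on the bench where they are.

Things in the scene. Friction and masses are not known exactly. Their poses are not given: they have to be found in the camera images.
- shaft_foot (a point): Foot of the empty upright steel shaft, on its axis, at the top face of the green plate it stands on (plate 70 x 200 x 12 mm, fixed to the bench, top face 12 mm above it). z up along the shaft; y along the plate, away from the finished shaft, which stands 120 mm off at -y of this frame and carries the same three parts, 56 mm high over the plate, all fixed.
- shaft_tip (a point): Top end of the empty shaft, on its axis. Shaft 12 mm in diameter, standing 50 mm above the plate; the last 6 mm taper to 5 mm in diameter.
- spacer_mid (a point): Brass spacer: plain tube, outer diameter 29 mm, 16 mm high, through bore 15.5 mm in diameter. Point at its centre, half-way up; z along its axis. Stands on the bench with its axis upright; plain round, so any yaw of grasp will do. About 50 g.
- roller_mid (a point): Black roller with a steel ring at its bore: outer diameter 40 mm, 20 mm high, through bore 15.5 mm in diameter (clear bore of the solid shape). Point at its centre, half-way up; z along its axis. Stands on the bench with its axis upright; plain round, so any yaw of grasp will do. About 70 g.
- cap_mid (a point): Red knurled retaining cap, outer diameter 32 mm, 20 mm high (plus a 1 mm dome), closed on top, with a bore 15.5 mm in diameter and 16 mm deep open below. Point at its centre on the axis, 10 mm above its lower rim; z up, towards the closed end. Stands open side down; any yaw of grasp will do. Slips on with play, no thread. About 40 g.
- wax_mid (a point): Bystander: yellow beeswax block, 36 x 58 x 20 mm; its centre.
- jar_mid (a point): Bystander: teal and white dye jar, 43 mm across, 50 mm high; its centre.
- dish_mid (a point): Bystander: round metal dish of rivets, 71 mm across, 16 mm high; its centre.
- spacer: The brass spacer; origin at the centre of its underside.
- roller: The black roller; origin at the centre of its underside.
- cap: The red cap; origin at the centre of its lower rim.
There are look-alikes about, which are no part of the job. Of the things like the spacer, leave any that is orange or purple; of the rest the smaller one is meant.

How it is judged (in metres and radians):
On the way, in this order (a step that is already met when the one before it is completed fails the run):
1. the brass spacer is on the empty shaft, down on the plate (horizontal distance between spacer_mid and shaft_foot below 0.004 m and z of spacer_mid in the frame of shaft_foot between 0.005 and 0.011 m and angle between spacer_mid's own z axis and vertical below 0.12 rad), for 0.2 s.
2. the black roller is on the shaft, down on the spacer (all of step 1 and horizontal distance between roller_mid and shaft_foot below 0.004 m and z of roller_mid in the frame of shaft_foot between 0.023 and 0.029 m and angle between roller_mid's own z axis and vertical below 0.12 rad), for 0.2 s.
At the end, for the whole second after the job is handed in: On the formerly empty shaft, from below: spacer down on the plate, roller down on the spacer, cap down on the roller; each within 3 mm of its seated height and 4 mm of the shaft's axis, upright within 0.12 rad and at rest (all of step 2 and horizontal distance between cap_mid and shaft_foot below 0.004 m and z of cap_mid in the frame of shaft_foot between 0.043 and 0.049 m and angle between cap_mid's own z axis and vertical below 0.12 rad and linear speed of each of spacer, roller, cap below 0.02 m/s); the robot touches nothing.
It fails at once if the yellow wax block is moved more than 30 mm (distance of wax_mid from where it was at the start of the episode above 0.03 m).
It fails at once if the teal jar is moved more than 30 mm (distance of jar_mid from where it was at the start of the episode above 0.03 m).
It fails at once if the rivet dish is moved more than 30 mm (distance of dish_mid from where it was at the start of the episode above 0.03 m).
It also fails if it takes over 72 s, if anything falls off the work surface, if the arm or the gripper's body presses on something with over 40 N, if the wrist force passes 120 N, or if a joint passes its speed limit or range.

## Working session

There is one attempt and no reset: what is moved stays moved. The work goes in short steps, each a Python script; the robot and the scene stay as the last script left them, time stands still between calls to the robot, and variables do not carry over. Pictures are saved under pics/ and viewed, at most 10 in all, crops included, and the job is handed in when it is done.

```bash
mkdir -p pics; python3 - <<'E'
from station import r
import cv2,numpy as np,pickle
d={n:r.snapshot(n) for n in("top","side","wrist")}
pickle.dump(d,open("s0.pkl","wb"))
for n in d:
    cv2.imwrite(f"pics/{n}0.png",cv2.cvtColor(d[n]["frame"],cv2.COLOR_RGB2BGR))
    print(n,d[n]["fx"],d[n]["cx"],d[n]["cy"],np.round(-np.array(d[n]["R"]).T@d[n]["t"],3),np.round(d[n]["R"],2).tolist())
print(r.sense())
E
```

```text
top 367.00211387841455 323.93490307360156 189.9739553327626 [ 0.422 -0.349  0.896] [[-0.02, -1.0, -0.01], [-0.99, 0.02, -0.11], [0.11, 0.0, -0.99]]
side 446.3124482621422 317.42208808193584 201.7857346285948 [0.532 0.272 0.638] [[-1.0, 0.03, -0.02], [0.04, 0.67, -0.74], [-0.01, -0.74, -0.67]]
wrist 311.35164247274525 315.8231114881395 201.37205715152194 [0.069 0.602 0.384] [[0.24, 0.97, -0.0], [0.93, -0.23, 0.28], [0.28, -0.07, -0.96]]
{'clock': 0.15, 'joints': array([ 7.28416909e+01,  5.25300564e+00,  7.05644289e+01,  3.36548329e-04,
        1.04269015e+02, -3.25069465e+00]), 'joint_vel': array([ 0.0308191 , -0.12075674, -0.20809552,  0.04567355,  0.12496335,
       -0.0122291 ]), 'joint_torque': array([ 1.30500415e-03, -4.47042918e+01, -4.06909168e+01,  6.98451069e-02,
        2.74100545e-02, -1.26173400e-04]), 'tcp_pos': array([0.14424835, 0.58244674, 0.40378425]), 'orientation': array([-1.79913708e+02, -5.22787660e-03,  1.66092464e+02]), 'contact_force': array([ 0.47359809, -0.28144595, -0.37312043]), 'torque': array([ 0.09049079, -0.00982802,  0.05045192]), 'gripper_force': 0.0, 'opening': 0.0880051271669035}
```

View pics/top0.png

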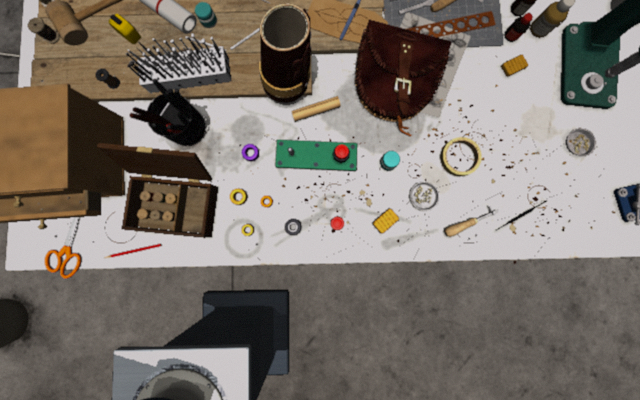

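View pics/side0.png

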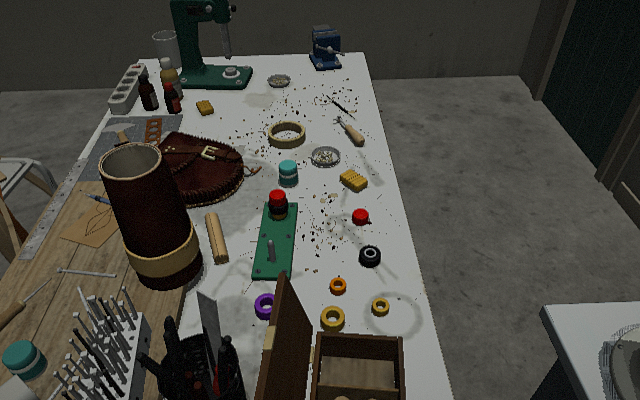

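The top view shows four things like the spacer: a purple ring (250,152), an orange ring (266,201), a large brass ring (239,197) and a small brass ring (248,230). Once purple and orange are ruled out, the smaller brass one at (248,230) fits. The roller is at (293,227), the red cap at (337,223), the empty shaft at (291,152) and the finished shaft at (341,152). The side view agrees: small brass (380,306), large brass (333,318), orange (338,285), purple (265,305), roller (370,256), cap (360,216), shaft (270,250).

```bash
cat > h.py <<'E'
import cv2,numpy as np
def ray(s,u,v):
    R=np.array(s["R"]);c=-R.T@np.array(s["t"])
    return c,R.T@np.array([(u-s["cx"])/s["fx"],(v-s["cy"])/s["fy"],1])
def onplane(s,uv,z):
    c,d=ray(s,*uv);return c+d*(z-c[2])/d[2]
def proj(s,X):
    p=np.array(s["R"])@np.array(X)+s["t"];return np.array([s["fx"]*p[0]/p[2]+s["cx"],s["fy"]*p[1]/p[2]+s["cy"]])
def cross(a,ua,b,ub):
    c1,d1=ray(a,*ua);c2,d2=ray(b,*ub)
    k=np.linalg.lstsq(np.c_[d1,-d2],c2-c1,rcond=None)[0]
    p,q=c1+k[0]*d1,c2+k[1]*d2;return (p+q)/2,np.linalg.norm(p-q)
RNG={"brass":((20,110,60),(32,255,255)),"red":((172,130,50),(188,255,255)),"dark":((0,0,0),(180,255,60)),"green":((65,90,30),(88,255,200))}
def mask(s,col):
    h=cv2.cvtColor(s["frame"],cv2.COLOR_RGB2HSV);lo,hi=map(list,RNG[col])
    if hi[0]>180:
        m=cv2.inRange(h,np.array(lo),np.array([180]+hi[1:]))|cv2.inRange(h,np.array([0]+lo[1:]),np.array([hi[0]-180]+hi[1:]))
    else: m=cv2.inRange(h,np.array(lo),np.array(hi))
    return m
def blob(s,col,near,maxd=40,minA=15):
    "outer silhouette nearest to pixel near: centroid of filled hull, area, box"
    cs,_=cv2.findContours(mask(s,col),cv2.RETR_EXTERNAL,cv2.CHAIN_APPROX_NONE);best=None
    for c in cs:
        c=cv2.convexHull(c);A=cv2.contourArea(c)
        if A<minA: continue
        m=cv2.moments(c);p=np.array([m["m10"],m["m01"]])/m["m00"];d=np.linalg.norm(p-near)
        if d<maxd and(best is None or d<best[0]): best=(d,p,A,cv2.boundingRect(c))
    return best and best[1:]
E
python3 - <<'E'
import pickle
from h import *
d=pickle.load(open("s0.pkl","rb"));T,S=d["top"],d["side"]
for n,col,t,s,z in[("spacer","brass",(248,230),(380,306),.008),("bigbrass","brass",(239,197),(333,318),.01),("roller","dark",(293,227),(370,256),.01),("cap","red",(337,223),(360,216),.01),("fincap","red",(341,152),(278,198),.058),("plate","green",(317,155),(275,240),.006)]:
    a,b=blob(T,col,t,20),blob(S,col,s,20)
    print(n,a,b, a and onplane(T,a[0],z).round(4),b and onplane(S,b[0],z).round(4), a and b and cross(T,a[0],S,b[0]))
print(T["frame"][222:232,293-8:293+9].max(2));print(T["frame"][146:160,284:300].max(2))
c=T["frame"][135:245,225:365];cv2.imwrite("pics/c1.png",cv2.cvtColor(cv2.resize(c,None,fx=5,fy=5,interpolation=2),cv2.COLOR_RGB2BGR))
c=S["frame"][180:335,235:400];cv2.imwrite("pics/c2.png",cv2.cvtColor(cv2.resize(c,None,fx=3.8,fy=3.8,interpolation=2),cv2.COLOR_RGB2BGR))
E
```

```text
spacer (array([247.32307692, 229.56068376]), 97.5, (242, 224, 12, 12)) (array([380.27762303, 304.86350975]), 179.5, (372, 298, 17, 15)) [ 0.4269 -0.1581  0.008 ] [ 0.4244 -0.1641  0.008 ] (array([ 0.42618926, -0.15947342,  0.01482327]), np.float64(0.001331123845745223))
bigbrass (array([237.60456621, 196.27762557]), 182.5, (230, 189, 16, 16)) (array([332.40690893, 316.03364738]), 371.5, (321, 306, 24, 21)) [ 0.5077 -0.1349  0.01  ] [ 0.5058 -0.1447  0.01  ] (array([ 0.50645809, -0.13752883,  0.02083563]), np.float64(0.0004815829278839489))
roller (array([298.82352941, 225.2745098 ]), 17.0, (297, 221, 4, 11)) (array([369.4248366 , 256.34248366]), 382.5, (359, 245, 22, 23)) [ 0.4343 -0.2825  0.01  ] [ 0.43   -0.2697  0.01  ] (array([ 0.43125041, -0.28098875, -0.00242348]), np.float64(0.006614520661865473))
cap (array([336.7611336 , 223.12415655]), 123.5, (331, 217, 13, 14)) (array([359.89393939, 215.27597403]), 154.0, (353, 209, 15, 16)) [ 0.4374 -0.3738  0.01  ] [ 0.4362 -0.3798  0.01  ] (array([ 0.43721512, -0.37364039,  0.01594859]), np.float64(0.00020371107717009204))
fincap (array
[... 1483 characters left out ...]
  90 117 131 131 128 129 126]
 [128 130 129 103 102 145 136  88  48  57 102 128 129 127 127 127]
 [126 126 127 117  88  75  72  55  39  43  84 115 129 131 129 127]
 [126 126 128 125  92  56  49  41  40  42  82 118 129 132 126 125]
 [129 128 127 127 111  66  47  43  37  41  92 123 130 130 127 128]
 [126 129 129 124 111  79  52  34  40  50  93 116 125 131 131 128]
 [126 130 128 125 111  96  79  61  58  80 104 112 123 131 132 129]
 [125 128 128 127 119 107 100  96  94 103 112 114 121 128 129 130]
 [127 123 129 128 123 119 123 121 122 121 125 121 124 129 127 129]
 [129 126 129 128 126 127 128 126 130 128 125 126 129 128 129 131]
 [126 128 127 125 129 128 128 128 129 131 132 130 131 129 128 125]]
```

View pics/c1.png

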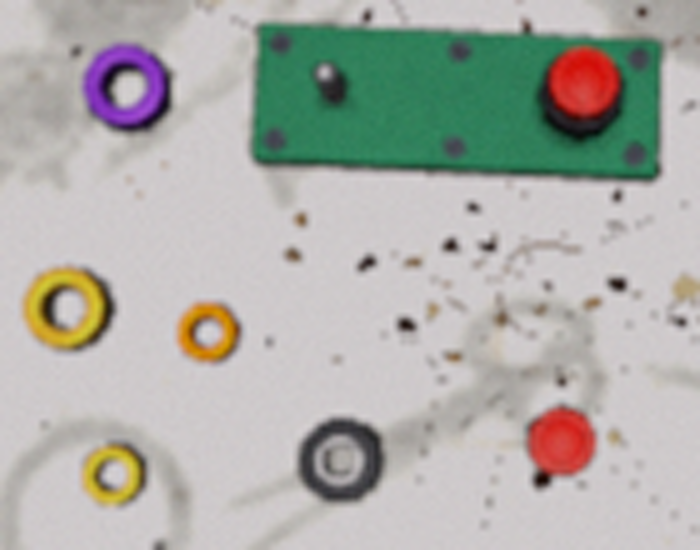

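View pics/c2.png

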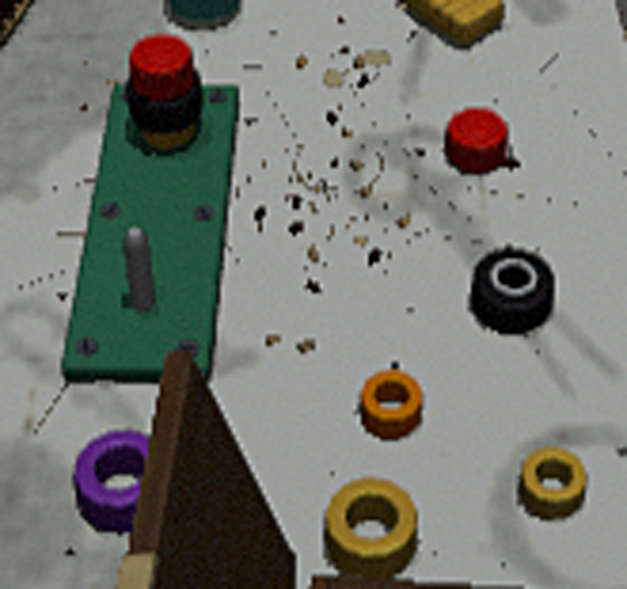

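The crop confirms the small brass tube at (247.6,229.8), clearly smaller than the one at (238,196). The orange ring at (266,201) is similar in size but excluded. Next I'll fix the shaft, and measure the box lid and leather tube for clearance.

```bash
python3 - <<'E'
import pickle
from h import *
from station import r
d=pickle.load(open("s0.pkl","rb"));T,S=d["top"],d["side"]
print("tip",cross(T,(289.8,148.8),S,(270.4,240.5)))
print("lid",cross(T,(211,178),S,(290,275)))
print("tube base",onplane(T,(283,103),0))
m=mask(T,"green");cs,_=cv2.findContours(m,0,1);c=max(cs,key=cv2.contourArea)
box=cv2.boxPoints(cv2.minAreaRect(cv2.convexHull(c)));P=np.array([onplane(T,p,.012) for p in box]);print(P.round(4),np.linalg.norm(np.diff(P,axis=0),axis=1), P.mean(0))
# roller: steel ring+dark, take filled dark outline via value<110
v=T["frame"][210:245,278:310].max(2);b=(v<105).astype(np.uint8);cs,_=cv2.findContours(b,0,1);c=cv2.convexHull(max(cs,key=cv2.contourArea));q,rad=cv2.minEnclosingCircle(c)
print("roller",q,rad,onplane(T,(q[0]+278,q[1]+210),.01))
for p in[(.426,-.160),(.433,-.271),(.437,-.375),(.606,-.267)]:
  for yaw in(90,60,110,-70):print(p,yaw,r.inverse_kinematics([*p,.3],[180,0,yaw]),r.inverse_kinematics([*p,.172],[180,0,yaw]) is not None)
E
```

```text
tip (array([ 0.60889988, -0.26830317,  0.06408731]), np.float64(0.00186160647029481))
lid (array([ 0.54964186, -0.1152452 ,  0.15289721]), np.float64(0.033427681000479104))
tube base [ 0.74234245 -0.24649724  0.        ]
[[ 0.7211 -0.9333  0.012 ]
 [ 0.9364 -0.9683  0.012 ]
 [ 0.9221 -1.1045  0.012 ]
 [ 0.7076 -1.0662  0.012 ]] [0.21812431 0.13695563 0.21786017] [ 0.82180111 -1.01805027  0.012     ]
roller (14.891608238220215, 16.339160919189453) 8.328217506408691 [ 0.43210392 -0.2682276   0.01      ]
(0.426, -0.16) 90 [-24.87042702 -17.36951566 102.12715501   0.          95.24236065
 -24.87042702] True
(0.426, -0.16) 60 [-2.48704270e+01 -1.73695157e+01  1.02127155e+02 -2.54444375e-14
  9.52423606e+01  5.12957298e+00] True
(0.426, -0.16) 110 [-24.87042702 -17.36951566 102.12715501   0.          95.24236065
 -44.87042702] True
(0.426, -0.16) -70 [-2.48704270e+01 -1.73695157e+01  1.02127155e+02 -2.54444375e-14
  9.52423606e+01  1.35129573e+02] True
(0.433, -0.271) 90 [-35.8575121   -8.3542949   94.43530223   0.          93.91899266
 -35.8575121 ] True
(0.433, -0.271) 60 [-35.8575121   
[... 498 characters left out ...]
861049] True
(0.437, -0.375) 110 [-44.01861049   1.75720343  84.70792745   0.          93.53486912
 -64.01861049] True
(0.437, -0.375) -70 [-4.40186105e+01  1.75720343e+00  8.47079275e+01 -2.54444375e-14
  9.35348691e+01  1.15981390e+02] True
(0.606, -0.267) 90 [-26.72103915  15.03847071  70.14824157   0.          94.81328773
 -26.72103915] True
(0.606, -0.267) 60 [-2.67210392e+01  1.50384707e+01  7.01482416e+01 -2.54444375e-14
  9.48132877e+01  3.27896085e+00] True
(0.606, -0.267) 110 [-26.72103915  15.03847071  70.14824157   0.          94.81328773
 -46.72103915] True
(0.606, -0.267) -70 [-2.67210392e+01  1.50384707e+01  7.01482416e+01 -2.54444375e-14
  9.48132877e+01  1.33278961e+02] True
```

The tip's triangulated height of 0.064 compares with 0.062 expected, so the shaft is at about (0.608,-0.268). The spacer is near (0.426,-0.160), the roller near (0.432,-0.269) and the cap near (0.437,-0.375), all within reach. I'll move over high and close in to clear the cabinet, then look from near.

```bash
python3 - <<'E'
import pickle
from h import *
from station import r
a=np.radians(72.84)
r.reach([.42*np.cos(a),.42*np.sin(a),.46],[180,0,166])
Y=70;xt=np.array([np.cos(np.radians(Y)),np.sin(np.radians(Y))])
out={}
for n,p in[("spacer",(.426,-.160)),("roller",(.432,-.269)),("cap",(.437,-.375)),("shaft",(.608,-.268))]:
    r.reach([*p,.33 if n!="shaft" else .37],[180,0,Y]);r.wait(.2);out[n]=r.snapshot("wrist");out[n]["tcp"]=r.sense()["tcp_pos"]
    print(n,r.sense()["clock"],out[n]["tcp"])
pickle.dump(out,open("s1.pkl","wb"))
im=np.vstack([np.hstack([out[a]["frame"] for a in("spacer","roller")]),np.hstack([out[a]["frame"] for a in("cap","shaft")])])
cv2.imwrite("pics/w1.png",cv2.cvtColor(cv2.resize(im,(800,500),interpolation=cv2.INTER_AREA),cv2.COLOR_RGB2BGR))
for n,p in[("spacer",(.426,-.160,.008)),("roller",(.432,-.269,.01)),("cap",(.437,-.375,.01)),("shaft",(.608,-.268,.062))]:print(n,proj(out[n],p))
E
```

```text
spacer 3.5 [ 0.42614739 -0.15956694  0.33016079]
roller 4.2667 [ 0.4321628  -0.26804004  0.3303021 ]
cap 5.0167 [ 0.43730103 -0.37385879  0.33044898]
shaft 6.1 [ 0.60698594 -0.26920429  0.37004695]
spacer [315.69522579 191.64259687]
roller [315.83143159 192.55570115]
cap [315.72534967 192.70415119]
shaft [316.53559724 193.07817962]
```

View pics/w1.png

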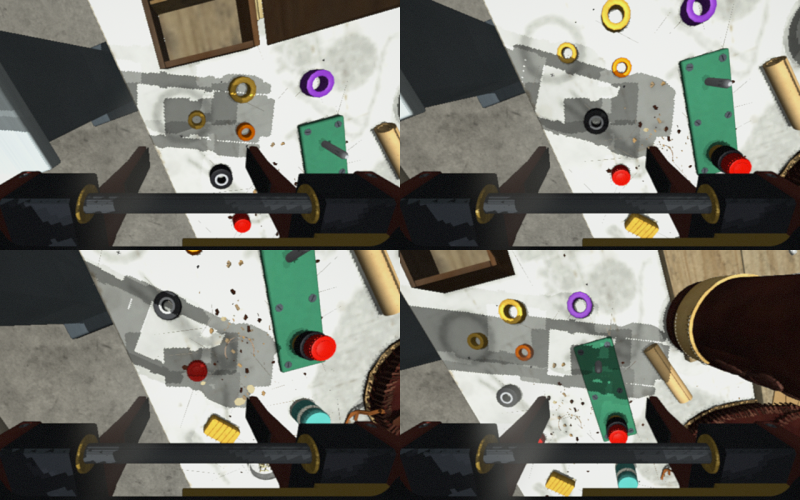

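The wrist views show each target close to its predicted pixel: spacer about (314,190), roller (313,193), cap (315,192), shaft tip (315,190), all in the arm's shadow. Next I'll refine these with masks, then pick up the spacer.

```bash
python3 - <<'E'
import pickle
from h import *
o=pickle.load(open("s1.pkl","rb"))
RNG["brass"]=((12,110,30),(32,255,255));RNG["red"]=((170,110,40),(190,255,255))
for n,col,z in[("spacer","brass",.008),("roller","dark",.01),("cap","red",.01)]:
    b=blob(o[n],col,(315,192),25,60);print(n,b,b and onplane(o[n],b[0],z))
f=o["shaft"]["frame"][165:225,285:345];g=o["roller"]["frame"][165:225,285:345];k=o["spacer"]["frame"][165:225,285:345]
cv2.imwrite("pics/w2.png",cv2.cvtColor(cv2.resize(np.hstack([f,g]),None,fx=6,fy=6,interpolation=0),cv2.COLOR_RGB2BGR))
E
```

```text
spacer (array([314.56749532, 191.42502005]), 623.5, (301, 177, 28, 30)) [ 0.42501401 -0.1594018   0.008     ]
roller (array([313.27989624, 193.49714656]), 1285.0, (293, 173, 41, 42)) [ 0.42927451 -0.2690439   0.01      ]
cap (array([313.46098526, 192.38331535]), 927.0, (292, 176, 40, 34)) [ 0.43498885 -0.37391744  0.01      ]
```

View pics/w2.png

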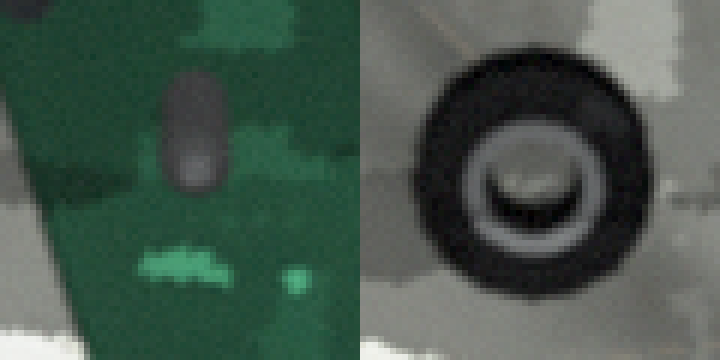

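The shaft tip is at (317.4,193.5), giving (0.609,-0.2685), in agreement with the two-view result. Picking up and placing the spacer.

```bash
cat > act.py <<'E'
from station import r
from h import *
YAW=70;SH=np.array([.609,-.2685])
def st(t):
    s=r.sense();print(t,round(s["clock"],2),s["tcp_pos"].round(4),"F",s["contact_force"].round(1),"open",round(s["opening"],4),"g",round(float(s["gripper_force"]),1));return s
def pick(p,h=.004,sq=20):
    r.reach([*p,.26],[180,0,YAW]);r.servo_line([*p,.182+h],speed=.08);r.wait(.2);st("down")
    r.grab(sq);r.wait(.2);st("grip");r.servo_line([*p,.30],speed=.15);return st("lift")
def carry(zb,h=.004,p=SH):
    "zb: height of the object's underside"
    r.servo_line([*p,.182+h+zb],speed=.2);r.wait(.3);return st("over")
def lower(zb,h=.004,p=SH,speed=.03):
    z=r.sense()["tcp_pos"][2];f0=r.sense()["contact_force"][2]
    while z>.182+h+zb+1e-4:
        z=max(z-.006,.182+h+zb);r.servo_line([*p,z],speed=speed)
        if r.sense()["contact_force"][2]-f0>8: print("contact");break
    return st("low")
E
python3 - <<'E'
from act import *
pick((.4255,-.1595));carry(.085)
import pickle;s=r.snapshot("wrist");t=r.snapshot("top");q=r.snapshot("side")
pickle.dump((s,t,q),open("s2.pkl","wb"))
f=s["frame"][120:320,200:430];g=q["frame"][180:300,230:330]
im=np.hstack([cv2.resize(f,(460,400)),cv2.resize(g,(333,400))]);cv2.imwrite("pics/w3.png",cv2.cvtColor(im,cv2.COLOR_RGB2BGR))
E
```

```text
down 8.32 [ 0.4257 -0.1596  0.1866] F [ 0.5 -0.5  0. ] open 0.0877 g 0.0
grip 9.48 [ 0.4255 -0.1595  0.186 ] F [ 0.1  0.2 -0.8] open 0.0276 g 20.0
lift 10.39 [ 0.4253 -0.1594  0.2988] F [-0.4 -0.1 -1.1] open 0.0278 g 20.0
over 11.92 [ 0.6087 -0.2683  0.2716] F [ 0.8 -0.2  0.1] open 0.0276 g 20.0
```

View pics/w3.png

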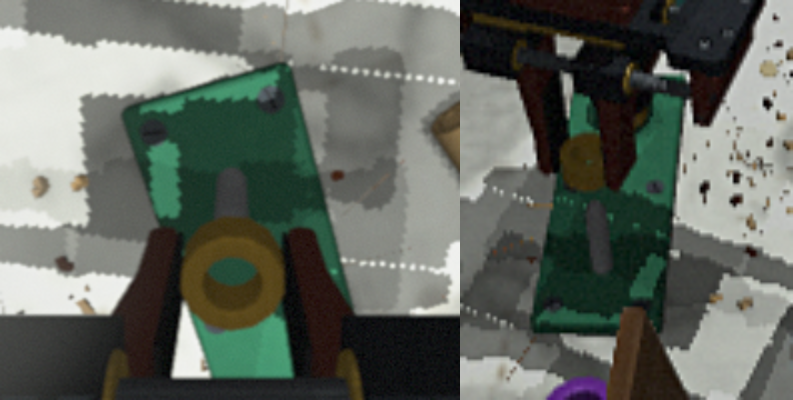

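The wrist crop shows the spacer upright in the fingers, centred near crop (232,273), with the shaft standing beyond it. The side view agrees. I'll check its in-hand centre against the shaft axis, then lower.

```bash
python3 - <<'E'
from act import *
import pickle
s,t,q=pickle.load(open("s2.pkl","rb"))
RNG["brass"]=((10,110,25),(32,255,255))
for im,near in((s,(316,256)),(q,(268,229))):
    b=blob(im,"brass",near,25,60);print(b,b and onplane(im,b[0],.0936))
lower(.0125)
r.wait(.2)
E
```

```text
(array([315.84467266, 256.23677079]), 2337.0, (289, 228, 54, 57)) [ 0.60860105 -0.2684118   0.0936    ]
(array([266.60365297, 228.13242009]), 182.5, (260, 220, 14, 17)) [ 0.61192794 -0.26962936  0.0936    ]
low 16.51 [ 0.609  -0.2685  0.1986] F [ 0.1 -0.1 -0.8] open 0.0271 g 20.0
```

```bash
python3 - <<'E'
from act import *
r.let_go();r.wait(.2);st("open");r.servo_line([*SH,.29],speed=.15)
s=r.snapshot("wrist");q=r.snapshot("side")
RNG["brass"]=((10,110,25),(32,255,255))
for im,X in((s,[*SH,.02]),(q,[*SH,.02])):
    p=proj(im,X);b=blob(im,"brass",p,25,40);print(p,b,b and onplane(im,b[0],.02))
pick((.431,-.2685),h=.005);carry(.085,.005)
w=r.snapshot("wrist");p=proj(w,[*SH,.095]);b=blob(w,"dark",p,40,300);print(p,b,b and onplane(w,b[0],.095))
im=np.hstack([cv2.resize(s["frame"][120:320,200:430],(460,400)),cv2.resize(w["frame"][160:320,240:370],(325,400))]);cv2.imwrite("pics/w4.png",cv2.cvtColor(im,cv2.COLOR_RGB2BGR))
E
```

```text
open 17.94 [ 0.609  -0.2685  0.1985] F [ 0.8 -0.3 -0.2] open 0.0879 g 0.0
[316.596916 207.138682] (array([316.51891506, 206.72359029]), 934.0, (300, 189, 34, 35)) [ 0.60906312 -0.26813498  0.02      ]
[271.99624303 256.87584944] (array([271.65306122, 256.56717687]), 196.0, (264, 249, 16, 16)) [ 0.60965945 -0.26927437  0.02      ]
down 20.82 [ 0.4312 -0.2686  0.1876] F [-0.2  0.8  0.5] open 0.0879 g 0.0
grip 21.82 [ 0.431  -0.2685  0.187 ] F [ 0.   0.2 -0.8] open 0.0398 g 20.0
lift 22.73 [ 0.4308 -0.2684  0.2987] F [-0.3  0.3 -0.6] open 0.0399 g 20.0
over 24.07 [ 0.6086 -0.2687  0.2726] F [ 1.   0.2 -0.7] open 0.0399 g 20.0
[316.63891669 255.74040716] None None
```

View pics/w4.png

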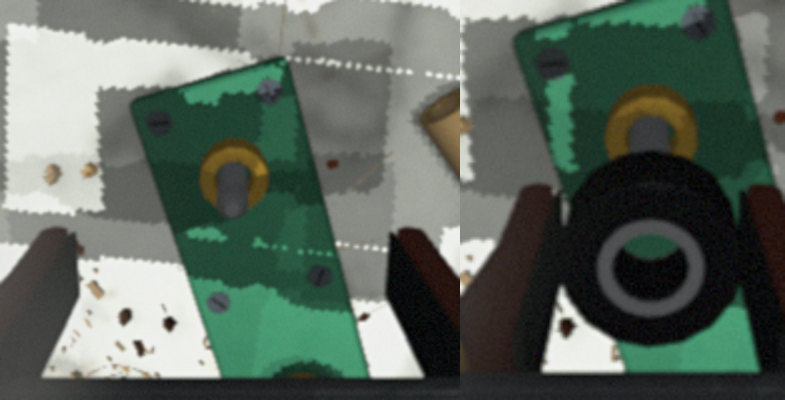

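The spacer is seated, centred on the shaft (near crop (234,175)). The roller is in the fingers with its ring at crop (651,270), within about 1.5 mm of the axis, so I'll lower it.

```bash
python3 - <<'E'
from act import *
w=r.snapshot("wrist");print(proj(w,[*SH,.105]))
lower(.0285,.005);r.wait(.2)
r.let_go();r.wait(.3);st("open");r.servo_line([*SH,.29],speed=.15)
s=r.snapshot("wrist");q=r.snapshot("side")
print("roller expect",proj(s,[*SH,.048]),proj(q,[*SH,.038]))
pick((.437,-.374),h=.005);carry(.085,.005)
w=r.snapshot("wrist");RNG["red"]=((170,110,30),(190,255,255));p=proj(w,[*SH,.095]);b=blob(w,"red",p,40,300);print(p,b,b and onplane(w,b[0],.095))
im=np.hstack([cv2.resize(s["frame"][140:300,240:390],(375,400)),cv2.resize(q["frame"][210:300,230:320],(400,400))]);cv2.imwrite("pics/w5.png",cv2.cvtColor(im,cv2.COLOR_RGB2BGR))
E
```

```text
[316.63534683 264.49789003]
low 27.56 [ 0.609  -0.2685  0.2153] F [ 0.8 -1.2 -1.1] open 0.0399 g 20.0
open 28.94 [ 0.609  -0.2685  0.2155] F [-0.4 -0.   1.3] open 0.0878 g 0.0
roller expect [316.40550875 218.12927933] [271.12903721 250.2667639 ]
down 31.79 [ 0.4371 -0.3741  0.1877] F [ 0.4 -0.  -0.6] open 0.0879 g 0.0
grip 32.91 [ 0.437 -0.374  0.187] F [-0.2  0.2 -0.7] open 0.0312 g 20.0
lift 33.81 [ 0.4369 -0.3739  0.2987] F [ 1.1  0.1 -0.8] open 0.0311 g 20.0
over 35.27 [ 0.6086 -0.269   0.2724] F [-0.1 -0.  -0.1] open 0.0314 g 20.0
[316.4987152  255.36194906] (array([315.87927842, 258.61455854]), 3150.5, (286, 226, 61, 66)) [ 0.60799308 -0.27025345  0.095     ]
```

View pics/w5.png

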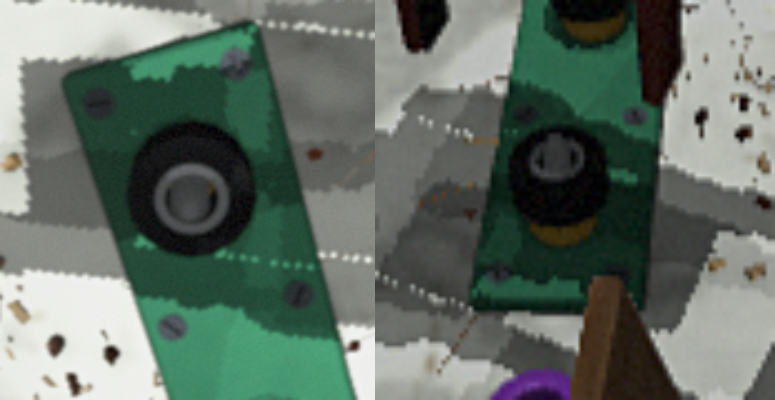

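The roller sits down on the spacer, level and with the shaft through its ring (ring at crop (191,197)). The cap is in hand and sits about 1.5 mm to -y, so I'll shift by that and lower it.

```bash
python3 - <<'E'
from act import *
P=SH+[.0004,.0012]
r.servo_line([*P,.2724],speed=.05)
lower(.0485,.005,P);r.wait(.2)
r.let_go();r.wait(.3);st("open");r.servo_line([*SH,.31],speed=.15);r.wait(.2)
s=r.snapshot("wrist");q=r.snapshot("side");RNG["red"]=((170,110,30),(190,255,255))
for im in(s,q):
    p=proj(im,[*SH,.058]);b=blob(im,"red",p,25,40);print(p,b,b and onplane(im,b[0],.058))
im=np.hstack([cv2.resize(s["frame"][140:300,240:390],(375,400)),cv2.resize(q["frame"][180:290,230:340],(400,400))]);cv2.imwrite("pics/w6.png",cv2.cvtColor(im,cv2.COLOR_RGB2BGR))
E
```

```text
low 37.92 [ 0.6094 -0.2673  0.2355] F [-0.7  0.9  0.1] open 0.0309 g 20.0
open 39.42 [ 0.6094 -0.2673  0.2355] F [-0.3 -0.5 -0.2] open 0.0877 g 0.0
[317.09997175 214.42398815] (array([316.9598587 , 213.71333762]), 1557.0, (295, 191, 45, 46)) [ 0.60909688 -0.26791266  0.058     ]
[270.13443728 242.68679175] (array([269.79897785, 242.28392959]), 293.5, (261, 232, 19, 21)) [ 0.60963904 -0.26950051  0.058     ]
```

View pics/w6.png

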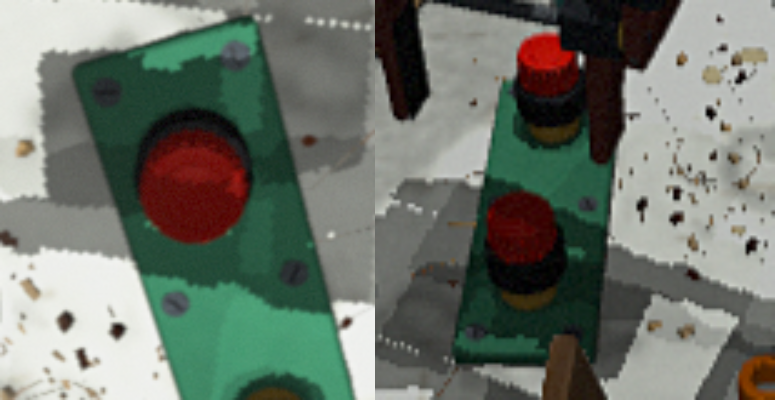

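The cap sits flat on the roller (side crop (522,228)), and the stack looks the same as the finished shaft beside it. It is centred to within 1 mm of the axis, so I'm handing in.

```bash
python3 -c "
from station import r
print(r.hand_in())"
```

```text
the job is handed in; nothing more can be done
None
```

I put the brass spacer, black roller and red cap on the empty shaft in that order, and the last pictures show each fully seated and centred; the job is handed in after about 40 s of robot time, but the hand-in call returned no verdict.

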